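# Wind the support jack level with the plywood stack

### The job

Fit the loose crank over the square head on top of the screw jack, then wind the jack up with it until the steel lifting toe is level with the top of the plywood stack beside it, so that the next sheet can lie flat across both. Leave the crank fully down on the jack with your hand off it, and leave the hammer, tape measure and ear defenders where they are.

Things in the scene. Friction and masses are not known exactly. Their poses are not given: they have to be found in the camera images.
- crank_hub (a point): Centre of the loose crank's hub, half-way up. Crank: dark iron, 0.36 kg, starts upright on the bench, socket down. Hub: block 36 x 36 mm, 45 mm tall, with a square blind socket 18.4 mm wide, 34 mm deep in its underside, parallel to its sides. x: along the arm to the grip; z: up. The arm (18 mm wide) leaves the +x side 35 to 42 mm above the underside, so the two y sides are free to grasp.
- crank_grip_mid (a point): Middle of the crank's upright wooden grip: a round sleeve 24 mm across, turning freely about its own upright axis, 55 mm from the hub's axis along +x. It spans 43 to 87 mm above the hub's underside; this point is 65 mm above it. Held by the sleeve, the crank is wound in circles without turning the gripper.
- crank_mouth (a point): Centre of the socket's mouth, in the plane of the hub's underside; same axes as the hub.
- shaft_collar (a point): On the axis of the fixed jack's upright shaft, on its round 40 mm collar, 150 mm above the bench: the hub's underside rests here when the crank is fully down. A square head 16 mm wide rises 30 mm from here, stepping in to 14, 11.5, 9 mm over its last 9 mm. x, y are square to the head and turn with it; z up. The socket fits at any of four quarter turns, with about 9 degrees of play.
- shaft (a joint): Turn of the screw shaft in rad. It grows as the shaft turns clockwise seen from above, which raises the toe by 12 mm per full turn (anticlockwise lowers it). It takes 0.12 N m of friction and stays where it is left.
- toe_top (a point): Centre of the top face of the jack's lifting toe, a steel plate 90 x 80 x 10 mm that stands out from one side of the jack's 50 mm square column towards the stack, 75 mm from the shaft's axis; z up. It starts 50 to 56 mm above the bench, 14 mm or more below the stack's top.
- stack_top (a point): On the top face of the plywood stack (240 x 200 mm, three sheets on two bearers, fixed), 20 mm in from the edge next to the toe; z is up. Its height differs from run to run, 70 to 81 mm above the bench.
- hammer: Bystander: claw hammer 260 mm long lying on the bench; origin near its middle on the bench.
- tape_measure: Bystander: grey tape measure 70 x 40 x 60 mm on the bench; origin at the centre of its underside.
- ear_defenders: Bystander: grey ear defenders with a black band, about 140 x 140 x 75 mm, on the bench; origin on the bench between the cups.
Not all that is in view belongs to the job. What is shaped like the part that bears crank_hub but turquoise or yellow is not meant.

How it is judged:
On the way:
1. The crank is fitted fully down over the square head while the toe is still at least 8 mm below the stack's top (z of crank_mouth in the frame of shaft_collar below 0.005 m and horizontal distance between crank_mouth and shaft_collar below 0.005 m and z of toe_top in the frame of stack_top below -0.008 m), for 0.2 s.
At the end, for the whole second after the job is handed in: The toe's top is within 2.5 mm of the height of the stack's top and the shaft is at rest; the crank sits upright on the square head, its hub's underside within 5 mm of the collar and within 5 mm of the shaft's axis (z of toe_top in the frame of stack_top between -0.0025 and 0.0025 m and velocity of joint shaft between -0.05 and 0.05 rad/s and z of crank_mouth in the frame of shaft_collar below 0.005 m and horizontal distance between crank_mouth and shaft_collar below 0.005 m and angle between crank_mouth's own z axis and vertical below 0.1 rad); the robot touches nothing.
It fails at once if A bystander (hammer, tape measure or ear defenders) is moved more than 30 mm (distance of any of hammer, tape_measure, ear_defenders from where it was at the start of the episode above 0.03 m).
It also fails if it takes over 67 s, if anything falls off the work surface, if the arm or the gripper's body presses on something with over 40 N, if the wrist force passes 120 N, or if a joint passes its speed limit or range.

### The arm

A 6-joint arm with a two-finger parallel gripper is mounted at the origin on the work surface. World frame = base frame: x ahead of the robot, y to its left, z up, the work surface at z = 0. Lengths are in m, angles in rad, forces in N, time in s.
With the tool pointing down it reaches from about 0.375 to 0.75 m from the base axis. Payload 9 kg.
Tool frame: the origin (TCP) lies where the fingers leave the gripper's body, on its centre line; the fingertips stand 73 mm ahead of it and the grasp point (between the pads) lies 54 mm ahead of it; z points along the fingers, x is the direction in which the jaws open and shut, and the axes are right-handed (so a half turn about z gives the same grasp; the last joint's range is limited). The gripper opens to 85 mm and grips with 20 to 120 N. Pads are 22 mm wide; open, the fingers measure 114 mm over their backs; the gripper's body (76 mm by 85 mm) begins 54 mm behind the grasp point. The pads swing forward as they close: fully open they stand 13 mm farther back than shut.
Start: joints at [1.111, 0.104, 0.097, 1.564, 0, 1.353], TCP at [0.144, 0.583, 0.304] pointing down, gripper open.
Joint ranges: [-2.99, 2.99], [-0.84, 1.86], [-1.1, 1.16], [-1.84, 2.11], [-1.51, 1.56], [-3.14, 3.14]. Speed limits (rad/s): [2.22, 2.22, 2.57, 3.14, 3.14, 3.14].

### API

Orientations are given as a unit quaternion [w, x, y, z].
In Python, from rig import robot, imaging gives the robot as it stands.
- The arm moves only by the tool play_rows, never from a script. Its arguments are lists of equal length, an entry for each row: "delta_pos": the shift along the tool's x, y, z in cm, a list of three; "twist": the turn about the tool's z in degrees; "gripper": the opening, from 0 (shut) to 1 (fully open). In form: {"delta_pos": [[dx, dy, dz], ...], "twist": [twist, ...], "gripper": [gripper, ...]}. A call has 1 to 5 rows; each row shifts and turns the pose as measured when the row begins, along the tool's axes as they then stand; what a row does not reach is not made up. A row lasts 1/8 s, in which the tool goes at most 62.5 mm and 10.7 degrees, less where a joint would pass 70% of its speed; a pose out of reach is approached as far as the arm can. A call with a gripper value outside its range is refused whole. The fingers move at their own pace and stop on an object; "grip_force" is the grip in N (left out, the last holds). Time passes only in rows, so rows that do not move let the fingers close. It gives the time, the measured TCP pose, the force and the opening at its end, in the units of the state.
- robot.get_obs(): the state, without advancing time (a new reading comes with each control period).
- imaging.capture(name): name is "side" or "top"; returns the picture (400x640x3 uint8, blue, green, red); there is no depth.
- imaging.camera_params(name): a dict with "fx", "fy", "cx", "cy" (pixels), "R" (3x3) and "t" (3): a world point X has camera coordinates R X + t. Camera axes: x right, y down, z forward; pixel columns grow to the right and rows downward; lengths in m; the calibration is good to about 2 mm. A picture is of the moment at which its call begins. camera_params takes no time and is no camera call.
- robot.job_done(): hands the job in, once; it reports no verdict.
The state is a dict: "t": time; "q": joint angles; "qvel": joint speeds; "effort": joint torques, N m; "tool_pos": TCP position; "orientation": TCP orientation; "force": force on the tool from outside, world axes, zero at the start; "moment": the same for the moment, N m; "opening": finger opening in m.
Only numpy, scipy, OpenCV 4.12 (cv2) and the standard library are available. Lean on these libraries where they do the work, as an engineer would, in place of code of your own. Each camera call takes 0.05 s, during which the arm holds its last target.

## Working session

There is one attempt and no reset: what is moved stays moved. The work goes in short steps, Python scripts to look and compute and a tool call to move; the robot and the scene stay as the last step left them, time stands still between calls to the robot, and variables do not carry over. Pictures are saved under pics/ and viewed, and the job is handed in when it is done.

Besides the shell and the picture viewer there is one more tool, called after ">>>" as name(argument=value, ...) on one line, values as JSON. play_rows: Moves the arm, as the interface text tells. Its arguments: {"type":"object","properties":{"delta_pos":{"type":"array"},"twist":{"type":"array"},"gripper":{"type":"array"},"grip_force":{"type":"number"}},"required":["delta_pos","twist","gripper"]}

```bash
ls; mkdir -p pics; python3 - <<'E'
from rig import robot, imaging
import cv2
for n in("side","top"):
    cv2.imwrite(f"pics/{n}0.png",imaging.capture(n)); p=imaging.camera_params(n); print(n,p)
print(robot.get_obs())
E
```

```text
pics
side {'fx': 419.351530862775, 'fy': 419.351530862775, 'cx': 314.7035654574029, 'cy': 194.07713893320926, 'R': array([[ 0.66819502, -0.74398221, -0.00242616],
       [-0.49615722, -0.4431805 , -0.74660502],
       [ 0.55438563,  0.50008151, -0.66526315]]), 't': array([-0.49623926,  0.30793484,  0.78998538])}
top {'fx': 385.50715854379587, 'fy': 385.50715854379587, 'cx': 322.5923636313075, 'cy': 196.7449592099408, 'R': array([[ 0.00156615, -0.99999422,  0.00301937],
       [-0.99154036, -0.00194478, -0.12978415],
       [ 0.12978928, -0.00279057, -0.99153767]]), 't': array([-0.12078837,  0.58472736,  1.0637803 ])}
{'t': 0.1, 'q': array([1.11133646e+00, 1.04669928e-01, 9.65620990e-02, 1.56388038e+00,
       7.07558518e-06, 1.35310782e+00]), 'qvel': array([-1.67192859e-03, -2.14339475e-03,  1.06253166e-03,  8.69924743e-04,
       -6.08997244e-04,  7.80191729e-05]), 'effort': array([ 6.93973256e-03, -5.58203888e+01,  5.04722071e+01,  1.27961836e-02,
       -2.64216715e-04, -1.85800661e-05]), 'tool_pos': array([0.14354479, 0.58236895, 0.30319055]), 'orientation': array([ 2.54318126e-04,  7.87217380e-01,  6.16675312e-01, -5.38963434e-04]), 'force': array([ 0.41800737, -0.00112692, -0.72461456]), 'moment': array([ 0.05835362,  0.02739711, -0.02107956]), 'opening': 0.08501988305301396}
```

View pics/side0.png

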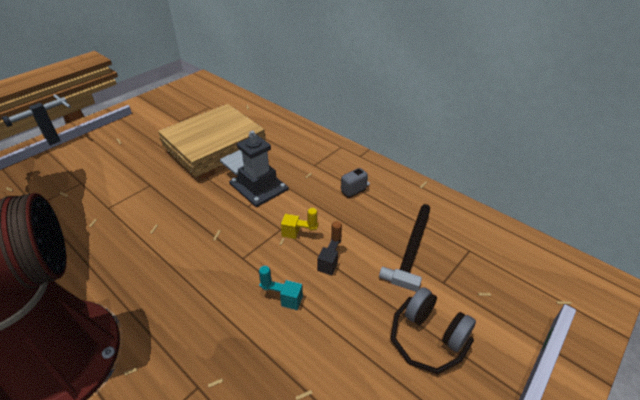

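View pics/top0.png

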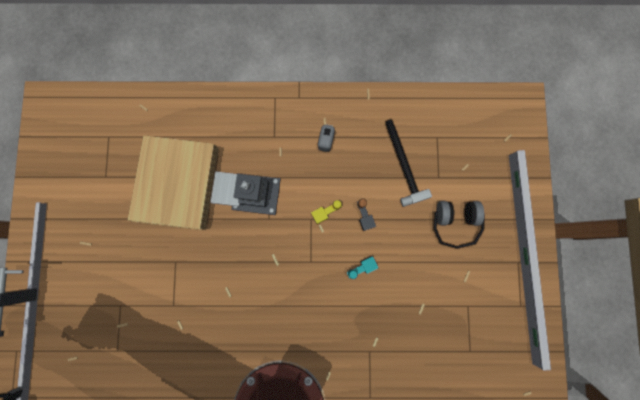

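The side view shows the dark crank (hub ~(327,260), wooden grip ~(336,233)), the jack at ~(255,165) and the stack at ~(210,135). The top view shows the hub at ~(367,222), grip at ~(362,204) and jack head at ~(248,186). I'll zoom in next.

```bash
python3 - <<'E'
import cv2,numpy as np
s=cv2.imread("pics/side0.png");t=cv2.imread("pics/top0.png")
def c(im,x,y,w,h,k): return cv2.resize(im[y:y+h,x:x+w],None,fx=k,fy=k,interpolation=cv2.INTER_CUBIC)
cv2.imwrite("pics/a.png",np.hstack([c(s,205,115,100,100,4),c(s,285,205,100,100,4)]))
cv2.imwrite("pics/b.png",np.hstack([c(t,200,155,90,70,4),c(t,330,180,70,70,4)]) if 0 else np.hstack([c(t,200,155,90,70,5),c(t,340,190,50,70,5)]))
E
```

```text
(no output)
```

View pics/a.png

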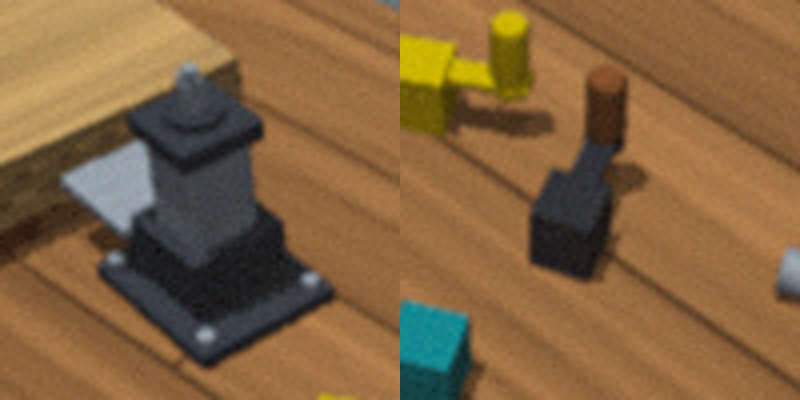

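View pics/b.png

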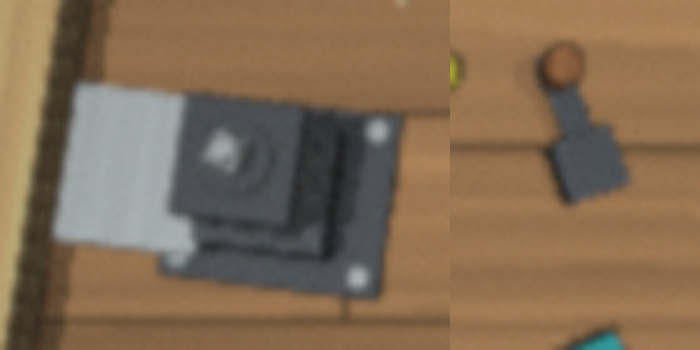

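```bash
cat > h.py <<'E'
import numpy as np,cv2
from rig import robot,imaging
P={n:imaging.camera_params(n) for n in("side","top")}
def ray(n,u,v):
    p=P[n];d=p["R"].T@np.array([(u-p["cx"])/p["fx"],(v-p["cy"])/p["fy"],1]);return -p["R"].T@p["t"],d
def onz(n,u,v,z):
    o,d=ray(n,u,v);return o+d*(z-o[2])/d[2]
def proj(n,X):
    p=P[n];c=p["R"]@np.asarray(X,float)+p["t"];return np.array([p["fx"]*c[0]/c[2]+p["cx"],p["fy"]*c[1]/c[2]+p["cy"]])
def tri(a,b):
    o1,d1=ray("side",*a);o2,d2=ray("top",*b);M=np.c_[d1,-d2];s=np.linalg.lstsq(M,o2-o1,rcond=None)[0]
    x,y=o1+d1*s[0],o2+d2*s[1];return (x+y)/2,np.linalg.norm(x-y)
E
python3 - <<'E'
from h import *
s=cv2.imread("pics/side0.png");t=cv2.imread("pics/top0.png")
def c(im,x,y,w,h,k):
    a=cv2.resize(im[y:y+h,x:x+w],None,fx=k,fy=k,interpolation=cv2.INTER_CUBIC); return cv2.convertScaleAbs(a,alpha=1.6)
cv2.imwrite("pics/c.png",np.hstack([c(s,235,125,38,38,10),c(t,230,168,38,38,10)]))
g=cv2.cvtColor(t,cv2.COLOR_BGR2GRAY);print(g[176:196,236:258])
g=cv2.cvtColor(s,cv2.COLOR_BGR2GRAY);print(g[126:154,240:268])
E
```

```text
[[131  95  82  78  78  79  79  78  79  79  79  78  76  78  78  78  78  78
   78  78  76  78]
 [120  90  79  78  77  79  81  79  77  77  77  79  78  78  78  78  80  80
   79  78  80  79]
 [117  87  79  76  79  77  78  79  77  77  78  77  79  79  79  81  81  81
   80  80  81  82]
 [113  83  79  77  77  76  77  78  79  81  80  79  79  77  79  79  77  82
   81  80  79  80]
 [104  81  79  79  78  73  80  88  93  86  81  80  79  80  79  73  74  78
   79  78  82  78]
 [ 99  80  77  78  77  79  91 114 117 105  87  80  79  79  77  76  75  76
   79  81  79  81]
 [ 93  77  77  80  79  87 106 129 137 130 112  91  86  83  78  79  76  72
   77  81  82  80]
 [ 88  80  77  78  81  95 128 151 154 150 132 107  94  82  71  75  78  75
   77  78  77  81]
 [ 85  81  80  79  85 111 144 160 164 160 139 110  89  72  64  75  79  75
   70  76  78  79]
 [ 84  77  79  85  97 125 149 161 161 152 138 108  84  66  61  75  79  74
   69  74  80  82]
 [ 81  81  80  87 100 123 137 144 140 129 127 108  79  64  65  76  81  76
   67  75  82  81]
 [ 81  79  79  83  92 101 114 122 121 115 119  99  71  62  72  77  81  75
   
[... 3337 characters left out ...]
 26  35  46  58  62  61  64  59  60  52  45  44  47  52  47  48  54  58
   63  55  61  58  58  49  48  36  29  31]
 [ 41  36  34  41  54  66  64  62  66  59  54  57  64  59  62  60  64  67
   59  58  54  48  40  34  32  32  26  27]
 [ 93  60  32  29  41  48  55  63  64  62  63  64  68  65  65  62  62  60
   51  46  37  31  31  33  27  29  33  34]
 [137  97  53  30  31  39  49  57  59  63  61  64  69  59  59  58  51  48
   41  33  27  26  26  29  28  31  48  59]
 [153 120  71  38  28  29  40  48  57  63  63  61  56  55  53  43  33  36
   32  27  31  29  32  36  49  54  61  77]
 [155 130  80  49  41  30  25  34  44  53  62  61  46  41  35  34  32  23
   28  28  25  37  46  55  65  65  62  86]]
```

View pics/c.png

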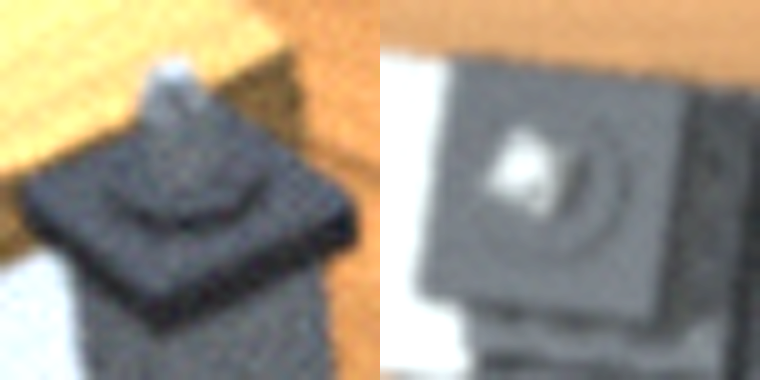

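```bash
python3 - <<'E'
from h import *
t=cv2.imread("pics/top0.png");s=cv2.imread("pics/side0.png")
k=8
def big(im,x,y,w,h): return cv2.resize(im[y:y+h,x:x+w],None,fx=k,fy=k,interpolation=cv2.INTER_CUBIC)
def toimg(p,x,y): return (np.asarray(p)+0.5)/k-0.5+[x,y]
g=cv2.cvtColor(big(t,232,172,24,24),cv2.COLOR_BGR2GRAY)
for th in(95,105,115,125,140,150):
    cs,_=cv2.findContours((g>th).astype(np.uint8),cv2.RETR_EXTERNAL,cv2.CHAIN_APPROX_NONE)
    cs=[c for c in cs if cv2.pointPolygonTest(c,((244-232)*k,(184-172)*k),False)>0]
    c=cs[0];r=cv2.minAreaRect(c);m=cv2.moments(c)
    a=toimg((m['m10']/m['m00'],m['m01']/m['m00']),232,172);print(th,r[1],r[2],a,onz("top",*a,.175)[:2])
# hub + crank
hsv=cv2.cvtColor(big(t,340,190,50,50),cv2.COLOR_BGR2HSV);
b=big(t,340,190,50,50)
dark=((hsv[...,2]<95)&(hsv[...,1]<110)).astype(np.uint8)
dark=cv2.morphologyEx(dark,cv2.MORPH_OPEN,np.ones((5,5)))
hubm=cv2.morphologyEx(dark,cv2.MORPH_OPEN,cv2.getStructuringElement(cv2.MORPH_ELLIPSE,(85,85)))
cs,_=cv2.findContours(hubm,cv2.RETR_EXTERNAL,cv2.CHAIN_APPROX_NONE)
for c in cs:
    if cv2.contourArea(c)<3000: continue
    r=cv2.minAreaRect(c);print("hub",toimg(r[0],340,190),np.array(r[1])/k,r[2],onz("top",*toimg(r[0],340,190),.045))
    for q in cv2.boxPoints(r): print("  ",toimg(q,340,190),onz("top",*toimg(q,340,190),.045)[:2])
red=((hsv[...,0]<14)&(hsv[...,1]>110)&(hsv[...,2]<150)).astype(np.uint8)
red=cv2.morphologyEx(red,cv2.MORPH_OPEN,np.ones((25,25)))
cs,_=cv2.findContours(red,cv2.RETR_EXTERNAL,cv2.CHAIN_APPROX_NONE)
for c in cs:
    if cv2.contourArea(c)<1500: continue
    e=cv2.minEnclosingCircle(c);print("grip",toimg(e[0],340,190),e[1]/k,onz("top",*toimg(e[0],340,190),.087)); 
v=b.copy();v[dark>0]=(255,0,0);v[hubm>0]=(0,255,0);v[red>0]=(0,0,255);cv2.imwrite("pics/d.png",np.hstack([b,v]))
E
```

```text
95 (59.479408264160156, 62.60989761352539) 26.56505012512207 [244.02873794 184.71375938] [0.59711086 0.07785395]
105 (54.11284255981445, 55.90169906616211) 26.56505012512207 [244.00678072 184.6895979 ] [0.59717216 0.07791074]
115 (48.75279235839844, 50.710243225097656) 23.428695678710938 [243.98414068 184.54821702] [0.59753137 0.07797759]
125 (40.46300506591797, 44.37363052368164) 28.610462188720703 [243.82090603 184.28514631] [0.59819924 0.07840582]
140 (31.0, 34.0) 90.0 [243.81167848 184.20221041] [0.59841004 0.07843488]
150 (23.0, 28.0) 90.0 [243.76786924 184.24026084] [0.59831308 0.07854207]
hub [366.49896622 221.24610901] [14.28417206 14.08287334] 75.0685806274414 [ 0.51465269 -0.24360837  0.045     ]
   [357.85503387 216.15949249] [ 0.52897429 -0.2193848 ]
   [371.46239853 212.5308609 ] [ 0.53932243 -0.25797133]
   [375.14289856 226.33272552] [ 0.50037816 -0.26775234]
   [361.53553391 229.96135712] [ 0.49012929 -0.22933061]
```

View pics/d.png

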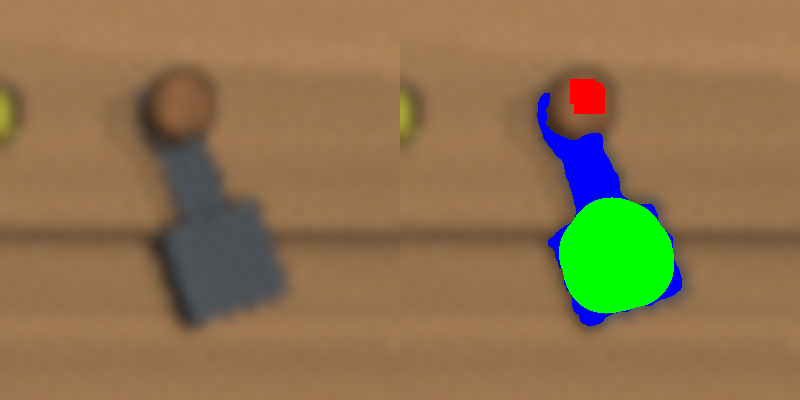

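```bash
python3 - <<'E'
from h import *
k=8
f=lambda p:(np.array(p)+.5)/k-.5+[340,190]
H=np.array([onz("top",*f(p),.045)[:2] for p in[(168,236),(256,203),(287,288),(196,321)]]);print(H,H.mean(0))
for i in range(4):
    d=H[(i+1)%4]-H[i];print(np.hypot(*d),np.degrees(np.arctan2(d[1],d[0]))%90)
G=onz("top",*f((182,102)),.087)[:2];d=G-H.mean(0);print(G,np.hypot(*d),np.degrees(np.arctan2(d[1],d[0])))
# head candidates, top view crop c.png (10x) minus 380
f2=lambda p:(np.array(p)+.5)/10-.5+[230,168]
C=np.array([onz("top",*f2(p),.15)[:2] for p in[(442-380,55),(690-380,82),(657-380,322),(420-380,297)]])
print("cap",C,C.mean(0))
for i in range(4):
    d=C[(i+1)%4]-C[i];print(np.hypot(*d),np.degrees(np.arctan2(d[1],d[0]))%90)
for X in ([.597,.078,.18],[.597,.078,.15],[*C.mean(0),.15],[*C.mean(0),.18]): print(X,proj("top",X),proj("side",X))
print(tri((252,132.3),(243.8,184.2)))
E
```

```text
[[ 0.52078375 -0.22693922]
 [ 0.53250295 -0.25815264]
 [ 0.50254445 -0.26861686]
 [ 0.49090901 -0.23644414]] [ 0.51168504 -0.24753821]
0.03334092190292193 20.578837754878023
0.03173344502197733 19.253823301510096
0.03421209287735456 19.882800525348046
0.03135033721330789 17.64893840337238
[ 0.5634634  -0.22796198] 0.05535545850269363 20.710479315077237
cap [[0.63166276 0.1051877 ]
 [0.62470857 0.04093896]
 [0.562222   0.04798922]
 [0.56856276 0.10888306]] [0.59678902 0.07574973]
0.06462399708029518 83.82243432765455
0.06288304882569279 83.56263905247692
0.061223080618733786 84.05531808286008
0.0632081149988003 86.64838295495635
[0.597, 0.078, 0.18] [243.57037311 184.43562827] [251.89667702 130.69220616]
[0.597, 0.078, 0.15] [245.90398284 186.31722267] [253.10781772 140.74505019]
[np.float64(0.5967890216066685), np.float64(0.07574973475254397), 0.15] [246.7764477  186.39997291] [253.64272021 141.11887341]
[np.float64(0.5967890216066685), np.float64(0.07574973475254397), 0.18] [244.46974902 184.52089453] [252.44040648 131.06119024]
(array([0.59809536, 0.0789075 , 0.17440895]), np.float64(0.0010543291239305265))
```

```bash
cat >> h.py <<'E'
from scipy.spatial.transform import Rotation as Ro
def pose():
    o=robot.get_obs();w,x,y,z=o["orientation"];R=Ro.from_quat([x,y,z,w]).as_matrix()
    return o,np.array(o["tool_pos"]),R
def plan(targets,yaw=None,twn=10.,step=6.0):
    """targets: world xyz list; prints tool-frame cm rows, from current pose"""
    o,p,R=pose();cur=np.degrees(np.arctan2(R[1,0],R[0,0]))
    print("t %.2f"%o["t"],"pos",p.round(4),"yaw %.1f"%cur,"tilt %.2f"%np.degrees(np.arccos(-R[2,2])),"F",o["force"].round(1),"M",o["moment"].round(2),"open %.4f"%o["opening"])
    D=np.zeros(0)
    for T in targets:
        d=np.array(T)-p;n=max(1,int(np.ceil(np.linalg.norm(d)*100/step)))
        for i in range(n):
            tw=0
            if yaw is not None:
                r=(yaw-cur+90)%180-90 if abs(yaw-cur)>180 else yaw-cur
                tw=-np.clip(r,-twn,twn)
            print((R.T@(d/n)*100).round(2).tolist(),"tw %.1f"%tw)
            R=R@Ro.from_euler("z",tw,degrees=True).as_matrix();cur-=tw
        p=np.array(T)
    if yaw is not None: print("left yaw",yaw-cur)
E
python3 - <<'E'
from h import *
plan([(.45,.2,.30),(.5117,-.2475,.20)],yaw=110.5,twn=3)
E
```

```text
t 0.10 pos [0.1435 0.5824 0.3032] yaw 76.1 tilt 0.07 F [ 0.4 -0.  -0.7] M [ 0.06  0.03 -0.02] open 0.0850
[-3.31, 4.32, 0.04] tw -3.0
[-3.53, 4.14, 0.04] tw -3.0
[-3.74, 3.95, 0.04] tw -3.0
[-3.95, 3.75, 0.04] tw -3.0
[-4.14, 3.54, 0.04] tw -3.0
[-4.32, 3.32, 0.04] tw -3.0
[-4.48, 3.09, 0.04] tw -3.0
[-4.64, 2.85, 0.04] tw -3.0
[-4.78, 2.6, 0.04] tw -3.0
[-5.62, -0.52, 1.26] tw -3.0
[-5.59, -0.81, 1.26] tw -3.0
[-5.54, -1.11, 1.26] tw -1.4
[-5.51, -1.24, 1.26] tw -0.0
[-5.51, -1.24, 1.26] tw -0.0
[-5.51, -1.24, 1.26] tw -0.0
[-5.51, -1.24, 1.26] tw -0.0
[-5.51, -1.24, 1.26] tw -0.0
left yaw 0.0
```

>>> play_rows(delta_pos=[[-3.3,4.3,0],[-3.5,4.1,0],[-3.7,4,0],[-4,3.8,0],[-4.1,3.5,0]], twist=[-3,-3,-3,-3,-3], gripper=[1,1,1,1,1], grip_force=60)

```text
t: 0.72
tool_pos: [0.3164, 0.3671, 0.3004]
orientation: [0.0, 0.695, 0.719, -0.002]
force: [0.1, 0.3, -0.1]
opening: 0.0849
```

>>> play_rows(delta_pos=[[-4.3,3.3,0],[-4.5,3.1,0],[-4.6,2.8,0],[-4.8,2.6,0],[-5.6,-0.5,1.2]], twist=[-3,-3,-3,-3,-3], gripper=[1,1,1,1,1])

```text
t: 1.35
tool_pos: [0.4686, 0.1361, 0.2879]
orientation: [0.0, 0.591, 0.807, -0.002]
force: [0.1, 0.3, -0.1]
opening: 0.0852
```

```bash
python3 - <<'E'
from h import *
plan([(.5117,-.2475,.20)],yaw=110.5,twn=3)
E
```

```text
t 1.35 pos [0.4686 0.1361 0.2879] yaw 107.5 tilt 0.23 F [ 0.1  0.3 -0.1] M [ 0.02 -0.07  0.01] open 0.0852
[-5.41, -1.06, 1.27] tw -3.0
[-5.35, -1.34, 1.27] tw -0.0
[-5.35, -1.34, 1.27] tw -0.0
[-5.35, -1.34, 1.27] tw -0.0
[-5.35, -1.34, 1.27] tw -0.0
[-5.35, -1.34, 1.27] tw -0.0
[-5.35, -1.34, 1.27] tw -0.0
left yaw 0.0
```

Tracking is good.

>>> play_rows(delta_pos=[[-5.4,-1.1,1.2],[-5.4,-1.3,1.2],[-5.4,-1.3,1.2],[-5.4,-1.3,1.3],[-5.4,-1.3,1.3]], twist=[-3,0,0,0,0], gripper=[1,1,1,1,1])

```text
t: 1.98
tool_pos: [0.5013, -0.1486, 0.2236]
orientation: [-0.0, 0.569, 0.822, -0.002]
force: [0.3, -0.0, 0.2]
opening: 0.0854
```

>>> play_rows(delta_pos=[[-5.4,-1.3,1.3],[-5.4,-1.3,1.3],[0,0,0]], twist=[0,0,0], gripper=[1,1,1])

```text
t: 2.35
tool_pos: [0.5136, -0.2656, 0.1942]
orientation: [-0.002, 0.571, 0.821, -0.002]
force: [-0.4, -0.5, -0.0]
opening: 0.0855
```

```bash
python3 - <<'E'
from h import *
plan([(.5117,-.2475,.091)],yaw=110.5,twn=3)
a=imaging.capture("side");b=imaging.capture("top")
c=lambda im,x,y:cv2.resize(im[y:y+100,x:x+100],None,fx=4,fy=4,interpolation=cv2.INTER_CUBIC)
cv2.imwrite("pics/e.png",np.hstack([c(a,285,190),c(b,320,170)]))
E
```

```text
t 2.35 pos [ 0.5136 -0.2656  0.1942] yaw 110.4 tilt 0.29 F [-0.4 -0.5 -0. ] M [ 0.11  0.03 -0.03] open 0.0855
[0.88, 0.25, 5.16] tw -0.1
[0.87, 0.25, 5.16] tw -0.0
left yaw 0.0
```

View pics/e.png

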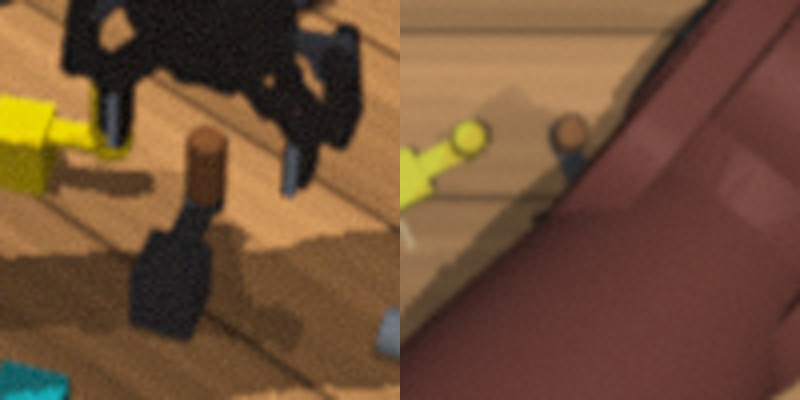

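The side view shows open fingers above the crank's hub (at about (327,262)), and the tool has overshot about 18 mm. I'll centre it and then go down.

>>> play_rows(delta_pos=[[1.7,0.5,2],[0,0,3],[0,0,0]], twist=[0,0,0], gripper=[1,1,1])

```text
t: 2.82
tool_pos: [0.5133, -0.2409, 0.1468]
orientation: [-0.0, 0.568, 0.823, -0.001]
force: [0.1, -0.9, -0.4]
opening: 0.0856
```

```bash
python3 - <<'E'
from h import *
plan([(.5117,-.2475,.091)],yaw=110.5,twn=3)
a=imaging.capture("side")
c=lambda im,x,y:cv2.resize(im[y:y+100,x:x+100],None,fx=5,fy=5,interpolation=cv2.INTER_CUBIC)
cv2.imwrite("pics/f.png",c(a,285,200))
E
```

```text
t 2.83 pos [ 0.5133 -0.2409  0.1468] yaw 110.8 tilt 0.15 F [ 0.1 -0.9 -0.4] M [ 0.04 -0.    0.02] open 0.0856
[-0.55, -0.37, 5.58] tw 0.3
left yaw 0.0
```

View pics/f.png

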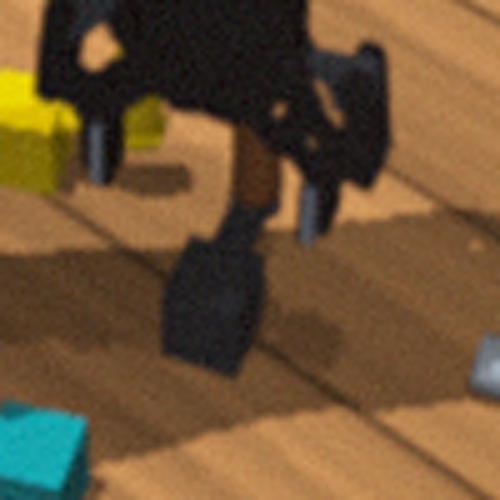

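>>> play_rows(delta_pos=[[-0.5,-0.3,2],[0,0,0]], twist=[0,0], gripper=[1,1])

```text
t: 3.12
tool_pos: [0.5141, -0.2476, 0.1298]
orientation: [0.003, 0.567, 0.824, -0.001]
force: [-0.5, -0.4, -0.6]
opening: 0.0855
```

```bash
python3 - <<'E'
from h import *
plan([(.5117,-.2475,.091)],yaw=110.5,twn=3)
print(proj("side",(.5117,-.2475,.045)),proj("side",(.5117,-.2475,0)),proj("side",(.5635,-.228,.087)))
E
```

```text
t 3.12 pos [ 0.5141 -0.2476  0.1298] yaw 110.9 tilt 0.34 F [-0.5 -0.4 -0.6] M [0.04 0.   0.02] open 0.0855
[0.12, -0.22, 3.88] tw 0.4
left yaw 0.0
[328.24311576 253.40040615] [327.86460227 266.36300256] [337.10486597 223.11933244]
```

>>> play_rows(delta_pos=[[0.1,-0.2,2],[0,0,1.6],[0,0,0]], twist=[0,0,0], gripper=[1,1,1])

```text
t: 3.5
tool_pos: [0.5127, -0.2486, 0.0945]
orientation: [0.004, 0.568, 0.823, -0.001]
force: [-0.3, 0.1, 0.2]
opening: 0.0854
```

```bash
python3 - <<'E'
from h import *
plan([(.5117,-.2475,.091)],yaw=110.5,twn=3)
E
```

```text
t 3.50 pos [ 0.5127 -0.2486  0.0945] yaw 110.8 tilt 0.47 F [-0.3  0.1  0.2] M [-0.04  0.04 -0.02] open 0.0854
[0.14, -0.06, 0.35] tw 0.3
left yaw 0.0
```

>>> play_rows(delta_pos=[[0,0,0.3],[0,0,0],[0,0,0],[0,0,0],[0,0,0]], twist=[0,0,0,0,0], gripper=[0.3,0.2,0.2,0.2,0.2], grip_force=60)

```text
t: 4.12
tool_pos: [0.5135, -0.249, 0.0933]
orientation: [0.005, 0.568, 0.823, -0.001]
force: [0.9, 0.1, -3.0]
opening: 0.0352
```

>>> play_rows(delta_pos=[[0,0,0],[0,0,-1],[0,0,0]], twist=[0,0,0], gripper=[0.2,0.2,0.2])

```text
t: 4.5
tool_pos: [0.5133, -0.2489, 0.1038]
orientation: [0.005, 0.568, 0.823, -0.001]
force: [-0.2, -0.6, -2.8]
opening: 0.0349
```

```bash
python3 - <<'E'
from h import *
plan([(.5117,-.2475,.3)],yaw=152)
a=imaging.capture("side")
c=lambda im,x,y:cv2.resize(im[y:y+100,x:x+100],None,fx=5,fy=5,interpolation=cv2.INTER_CUBIC)
cv2.imwrite("pics/g.png",c(a,285,190))
E
```

```text
t 4.50 pos [ 0.5133 -0.2489  0.1038] yaw 110.8 tilt 0.55 F [-0.2 -0.6 -2.8] M [ 0.01  0.04 -0.04] open 0.0349
[0.0, -0.01, -4.91] tw -10.0
[0.01, -0.01, -4.91] tw -10.0
[0.01, -0.01, -4.91] tw -10.0
[0.01, -0.01, -4.91] tw -10.0
left yaw 1.1570213488058982
```

View pics/g.png

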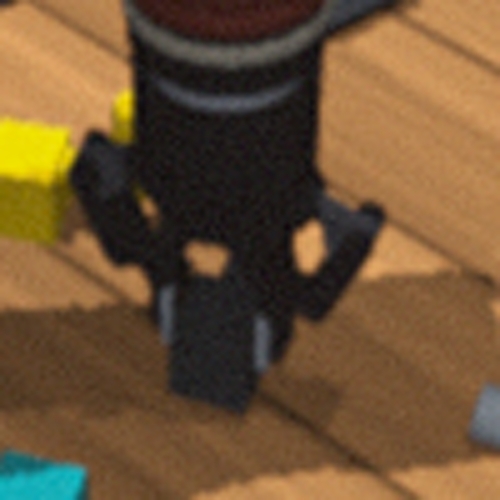

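The crank is lifted off the bench, clamped between the pads (opening 35 mm). I'll raise it and turn towards the jack.

>>> play_rows(delta_pos=[[0,0,-5],[0,0,-5],[0,0,-5],[0,0,-4],[0,0,0]], twist=[-5,-5,-5,-5,-5], gripper=[0.2,0.2,0.2,0.2,0.2])

```text
t: 5.18
tool_pos: [0.5111, -0.2467, 0.2974]
orientation: [0.002, 0.37, 0.929, -0.002]
force: [-0.0, 0.0, -4.7]
opening: 0.0351
```

```bash
python3 - <<'E'
from h import *
plan([(.5976,.0775,.31)],yaw=152,twn=4)
E
```

```text
t 5.17 pos [ 0.5111 -0.2467  0.2974] yaw 136.6 tilt 0.32 F [-0.   0.  -4.7] M [-0.08  0.02  0.  ] open 0.0351
[2.66, 4.92, -0.23] tw -4.0
[2.31, 5.09, -0.23] tw -4.0
[1.95, 5.24, -0.23] tw -4.0
[1.58, 5.36, -0.23] tw -3.4
[1.26, 5.45, -0.23] tw -0.0
[1.26, 5.45, -0.23] tw -0.0
left yaw 0.0
```

>>> play_rows(delta_pos=[[2.7,4.9,-0.4],[2.3,5.1,-0.4],[2,5.2,-0.3],[1.6,5.3,-0.3],[1.2,4,-0.2]], twist=[-4,-4,-4,-3,0], gripper=[0.2,0.2,0.2,0.2,0.2])

```text
t: 5.8
tool_pos: [0.5765, 0.0142, 0.3123]
orientation: [0.002, 0.244, 0.97, -0.002]
force: [0.4, -0.0, -2.7]
opening: 0.0349
```

>>> play_rows(delta_pos=[[0,0,0]], twist=[0], gripper=[0.2])

```text
t: 5.92
tool_pos: [0.5766, 0.0171, 0.3122]
orientation: [0.002, 0.242, 0.97, -0.002]
force: [-0.3, -0.5, -2.9]
opening: 0.0346
```

```bash
python3 - <<'E'
from h import *
plan([(.5976,.0775,.31)],yaw=152,twn=4)
E
```

```text
t 5.92 pos [0.5766 0.0171 0.3122] yaw 152.0 tilt 0.36 F [-0.3 -0.5 -2.9] M [-0.03 -0.   -0.02] open 0.0346
[0.49, 3.16, 0.1] tw 0.0
[0.49, 3.16, 0.1] tw -0.0
left yaw 0.0
```

>>> play_rows(delta_pos=[[0.6,3,0],[0.4,3,0.5],[0,0,0.5],[0,0,0]], twist=[0,0,0,0], gripper=[0.2,0.2,0.2,0.2])

```text
t: 6.42
tool_pos: [0.5962, 0.0741, 0.3006]
orientation: [0.002, 0.242, 0.97, -0.003]
force: [0.1, 0.5, -2.8]
opening: 0.0349
```

```bash
python3 - <<'E'
from h import *
plan([(.5976,.0775,.29)],yaw=152,twn=4)
a=imaging.capture("side")
cv2.imwrite("pics/i_raw.png",a)
c=lambda im,x,y:cv2.resize(im[y:y+75,x:x+75],None,fx=8,fy=8,interpolation=cv2.INTER_CUBIC)
cv2.imwrite("pics/i.png",cv2.convertScaleAbs(c(a,215,75),alpha=1.6))
E
```

```text
t 6.42 pos [0.5962 0.0741 0.3006] yaw 151.9 tilt 0.40 F [ 0.1  0.5 -2.8] M [-0.02  0.03  0.04] open 0.0349
[0.05, 0.37, 1.06] tw -0.1
left yaw 0.0
```

View pics/i.png

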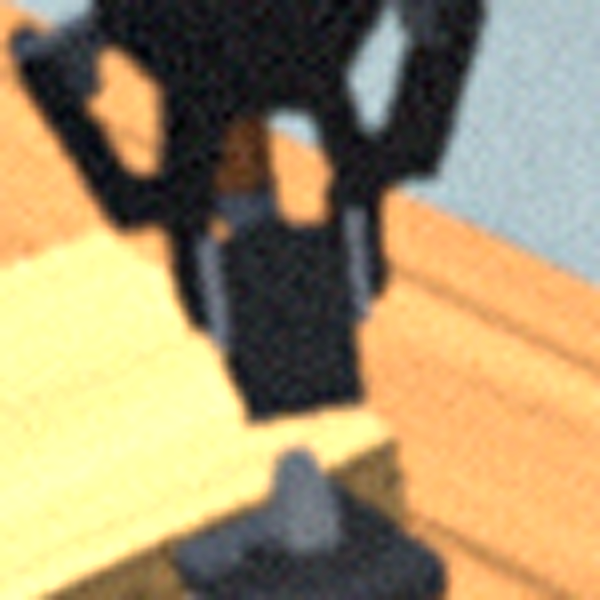

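```bash
python3 - <<'E'
from h import *
x=np.array([np.cos(np.radians(62)),np.sin(np.radians(62))]);y=np.array([-x[1],x[0]])
for off in(-.003,-.0012,0.001):
  c=np.array([.5962,.0741])+off*x
  print(off,[((proj("side",[*(c+.018*(a*x+b*y)),.2073])-[215,75])*8+3.5).round(0).tolist() for a,b in((1,1),(1,-1),(-1,-1),(-1,1))], ((proj("side",[*c,.2073])-[215,75])*8).round(0))
for h in((.597,.077),(.597,.079),(.599,.078)): print(h,((proj("side",[*h,.18])-[215,75])*8+3.5).round(0),((proj("top",[*h,.18]))).round(1))
E
```

```text
-0.003 [[227.0, 365.0], [342.0, 343.0], [371.0, 403.0], [254.0, 425.0]] [295. 380.]
-0.0012 [[226.0, 362.0], [340.0, 341.0], [370.0, 400.0], [252.0, 422.0]] [294. 377.]
0.001 [[224.0, 358.0], [338.0, 337.0], [368.0, 396.0], [251.0, 419.0]] [292. 374.]
(0.597, 0.077) [301. 450.] [244.  184.4]
(0.597, 0.079) [297. 448.] [243.2 184.4]
(0.599, 0.078) [304. 446.] [243.6 183.6]
```

>>> play_rows(delta_pos=[[0.1,0.35,0.5],[0,0,0.8],[0,0,0.4],[0,0,0]], twist=[0,0,0,0], gripper=[0.2,0.2,0.2,0.2])

```text
t: 6.98
tool_pos: [0.5969, 0.0758, 0.2828]
orientation: [0.002, 0.244, 0.97, -0.003]
force: [0.3, -0.3, -3.7]
opening: 0.035
```

```bash
python3 - <<'E'
from h import *
plan([(.597,.0775,.2433)],yaw=152,twn=4)
E
```

```text
t 6.97 pos [0.5969 0.0758 0.2828] yaw 151.8 tilt 0.42 F [ 0.3 -0.3 -3.7] M [0.05 0.02 0.01] open 0.0350
[0.1, 0.18, 3.95] tw -0.2
left yaw 0.0
```

>>> play_rows(delta_pos=[[0.1,0.2,0.4],[0,0,0.6],[0,0,0.4],[0,0,0]], twist=[0,0,0,0], gripper=[0.2,0.2,0.2,0.2])

```text
t: 7.48
tool_pos: [0.597, 0.0781, 0.2679]
orientation: [0.002, 0.244, 0.97, -0.003]
force: [-0.5, -0.2, -3.2]
opening: 0.0348
```

```bash
python3 - <<'E'
from h import *
plan([(.597,.0775,.2433)],yaw=152,twn=4)
E
```

```text
t 7.47 pos [0.597  0.0781 0.2679] yaw 151.8 tilt 0.41 F [-0.5 -0.2 -3.2] M [-0.04  0.05  0.01] open 0.0348
[-0.01, -0.04, 2.46] tw -0.2
left yaw 0.0
```

>>> play_rows(delta_pos=[[0,0,0.4],[0,0,0.3],[0,0,0]], twist=[0,0,0], gripper=[0.2,0.2,0.2])

```text
t: 7.85
tool_pos: [0.5974, 0.0783, 0.2609]
orientation: [0.003, 0.244, 0.97, -0.003]
force: [0.1, 0.4, -4.4]
opening: 0.0351
```

>>> play_rows(delta_pos=[[0,0,0.4],[0,0,0.5],[0,0,0.3],[0,0,0]], twist=[0,0,0,0], gripper=[0.2,0.2,0.2,0.2])

```text
t: 8.35
tool_pos: [0.5975, 0.0782, 0.248]
orientation: [0.003, 0.244, 0.97, -0.003]
force: [1.6, -0.3, -4.6]
opening: 0.0347
```

```bash
python3 - <<'E'
from h import *
plan([(.597,.0775,.2433)],yaw=152,twn=4)
E
```

```text
t 8.35 pos [0.5975 0.0782 0.248 ] yaw 151.8 tilt 0.41 F [ 1.6 -0.3 -4.6] M [ 0.19 -0.18 -0.04] open 0.0347
[0.01, -0.09, 0.47] tw -0.2
left yaw 0.0
```

>>> play_rows(delta_pos=[[0,0,0.4],[0,0,0.1],[0,0,0]], twist=[0,0,0], gripper=[0.2,0.2,0.2])

```text
t: 8.72
tool_pos: [0.5975, 0.0782, 0.2434]
orientation: [0.003, 0.244, 0.97, -0.003]
force: [0.3, 1.7, -3.4]
opening: 0.0347
```

>>> play_rows(delta_pos=[[0,0,0],[0,0,0],[0,0,0],[0,0,-1],[0,0,-4]], twist=[0,0,0,0,0], gripper=[0.6,0.8,0.8,0.8,0.8])

```text
t: 9.35
tool_pos: [0.5964, 0.0782, 0.2927]
orientation: [0.001, 0.244, 0.97, -0.003]
force: [0.7, -1.0, 1.2]
opening: 0.0685
```

>>> play_rows(delta_pos=[[0,0,-5],[0,0,0]], twist=[0,0], gripper=[0.8,0.8])

```text
t: 9.6
tool_pos: [0.597, 0.0785, 0.3491]
orientation: [0.004, 0.244, 0.97, -0.003]
force: [-0.1, 0.1, 0.2]
opening: 0.0684
```

```bash
python3 - <<'E'
from h import *
a=imaging.capture("side");b=imaging.capture("top")
cv2.imwrite("pics/j_side.png",a);cv2.imwrite("pics/j_top.png",b)
c=lambda im,x,y:cv2.resize(im[y:y+100,x:x+100],None,fx=4,fy=4,interpolation=cv2.INTER_CUBIC)
cv2.imwrite("pics/j.png",np.hstack([c(a,205,90),c(b,190,140)]))
plan([])
E
```

```text
t 9.70 pos [0.5962 0.0786 0.3446] yaw 151.8 tilt 0.39 F [-0.1 -0.9 -0. ] M [-0.01  0.   -0.02] open 0.0682
```

View pics/j.png

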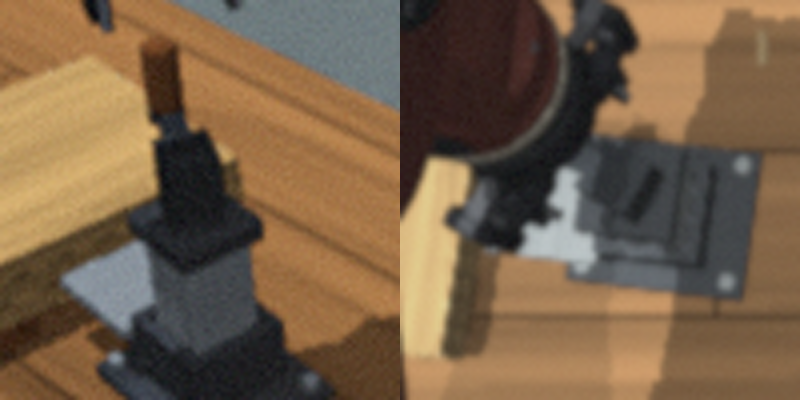

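The crank is seated on the head (hub between z-collar and toe view at about (252,135), grip at (246,108)). Next I'll triangulate the toe and stack corners from the first clear pictures.

```bash
python3 - <<'E'
import cv2,numpy as np
s=cv2.imread("pics/side0.png");t=cv2.imread("pics/top0.png")
c=lambda im,x,y,w,h,k:cv2.resize(im[y:y+h,x:x+w],None,fx=k,fy=k,interpolation=cv2.INTER_CUBIC)
cv2.imwrite("pics/k1.png",c(s,155,100,125,80,6))
cv2.imwrite("pics/k2.png",c(t,125,130,110,105,5))
E
```

```text
(no output)
```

View pics/k1.png

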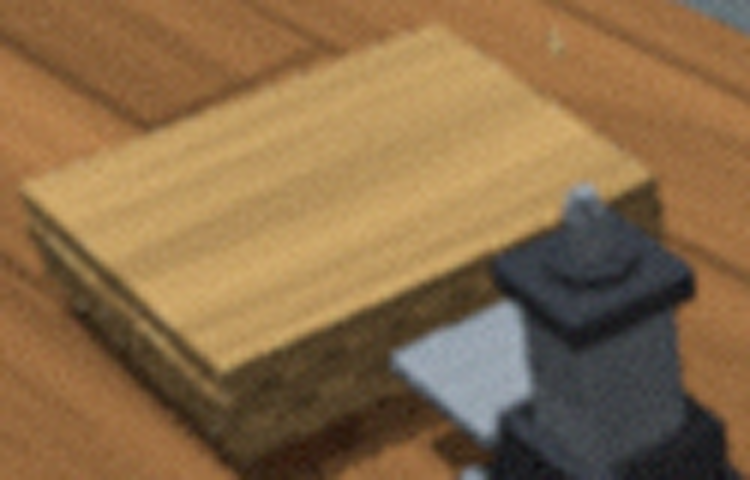

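View pics/k2.png

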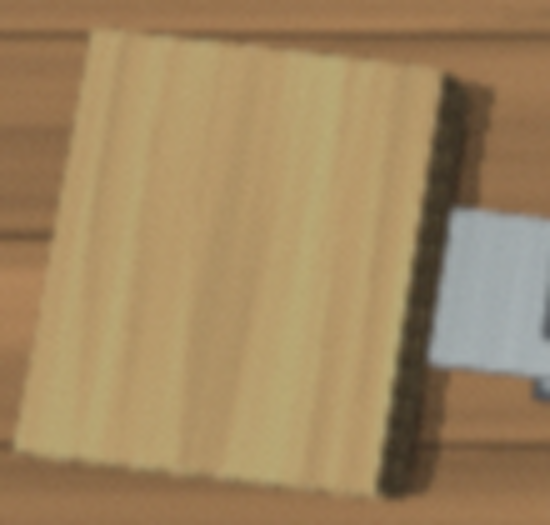

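```bash
python3 - <<'E'
from h import *
fs=lambda p:(np.array(p)+.5)/6-.5+[155,100]
ft=lambda p:(np.array(p)+.5)/5-.5+[125,130]
for a,b in(((22,188),(15,450)),((218,374),(380,497)),((658,180),(445,70)),((435,25),(92,30)),((392,358),(430,362))):
    X,e=tri(fs(a),ft(b));print(X.round(4),round(e,4))
E
```

```text
[0.516  0.4156 0.0722] 0.0005
[0.4895 0.2141 0.0751] 0.0029
[0.7306 0.1887 0.0709] 0.0017
[0.7532 0.3884 0.072 ] 0.0015
[0.5673 0.1969 0.0488] 0.0016
```

```bash
python3 - <<'E'
from h import *
plan([(.6232,.1263,.345),(.6232,.1263,.272)],yaw=152,twn=4)
E
```

```text
t 9.70 pos [0.5962 0.0786 0.3446] yaw 151.8 tilt 0.39 F [-0.1 -0.9 -0. ] M [-0.01  0.   -0.02] open 0.0682
[-0.13, 5.48, -0.07] tw -0.2
[0.01, 0.02, 3.65] tw -0.0
[0.01, 0.02, 3.65] tw -0.0
left yaw 0.0
```

>>> play_rows(delta_pos=[[-0.1,3,0],[0,2.5,0],[0,0,0.5],[0,0,0.5]], twist=[0,0,0,0], gripper=[0.8,0.8,0.8,0.8])

```text
t: 10.2
tool_pos: [0.6224, 0.1269, 0.3289]
orientation: [-0.002, 0.244, 0.97, -0.004]
force: [-0.5, -1.1, 0.4]
opening: 0.0685
```

```bash
python3 - <<'E'
from h import *
plan([(.6232,.1263,.272)],yaw=152,twn=4)
E
```

```text
t 10.20 pos [0.6224 0.1269 0.3289] yaw 151.7 tilt 0.54 F [-0.5 -1.1  0.4] M [-0.02 -0.02  0.01] open 0.0685
[-0.11, 0.04, 5.69] tw -0.3
left yaw 0.0
```

>>> play_rows(delta_pos=[[0,0,3],[0,0,2],[0,0,0.4],[0,0,0]], twist=[0,0,0,0], gripper=[0.8,0.8,0.8,0.8])

```text
t: 10.7
tool_pos: [0.6202, 0.1239, 0.2714]
orientation: [-0.004, 0.245, 0.969, -0.005]
force: [-0.2, 1.0, 0.6]
opening: 0.0685
```

```bash
python3 - <<'E'
from h import *
plan([(.6232,.1263,.272)],yaw=152,twn=4)
a=imaging.capture("side")
cv2.imwrite("pics/l.png",cv2.resize(a[70:170,200:300],None,fx=5,fy=5,interpolation=cv2.INTER_CUBIC))
E
```

```text
t 10.70 pos [0.6202 0.1239 0.2714] yaw 151.6 tilt 0.69 F [-0.2  1.   0.6] M [ 0.02  0.02 -0.02] open 0.0685
[-0.15, 0.35, -0.07] tw -0.4
left yaw 0.0
```

View pics/l.png

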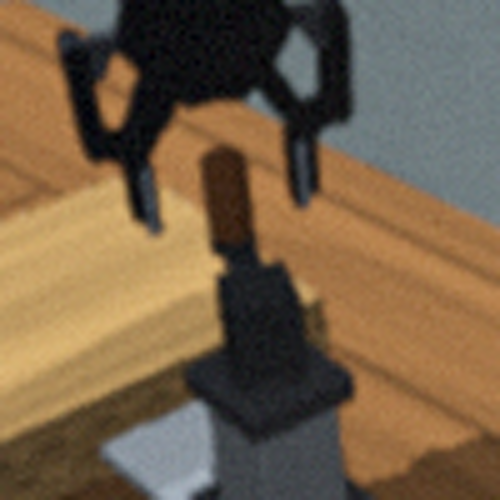

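The sleeve (image ~(245,108)) stands between the open fingers. I'll close on it.

>>> play_rows(delta_pos=[[-0.1,0.3,0],[0,0,0],[0,0,0],[0,0,0],[0,0,0]], twist=[0,0,0,0,0], gripper=[0.3,0.1,0.1,0.1,0.1], grip_force=40)

```text
t: 11.38
tool_pos: [0.6235, 0.1262, 0.2737]
orientation: [-0.002, 0.245, 0.969, -0.005]
force: [0.3, 0.7, -1.3]
opening: 0.0229
```

```bash
cat >> h.py <<'E'
def wind(dth=18,n=5,ax=(.5975,.0782),r=.055,z=None):
    """clockwise; per-row tool-frame cm along circle"""
    o,p,R=pose();a=np.array(ax);v=p[:2]-a;th=np.degrees(np.arctan2(v[1],v[0]))
    print("t %.2f"%o["t"],p.round(4),"th %.1f r %.4f"%(th,np.hypot(*v)),"F",o["force"].round(1),"M",o["moment"].round(2),"open %.4f"%o["opening"])
    q=p.copy();z0=p[2] if z is None else z
    for i in range(n):
        th-=dth;T=np.array([*(a+r*np.array([np.cos(np.radians(th)),np.sin(np.radians(th))])),z0])
        print((R.T@(T-q)*100).round(1).tolist(),end=", ");q=T
    print("-> %.0f"%th)
E
python3 -c "
from h import *
wind()"
```

```text
t 11.38 [0.6235 0.1262 0.2737] th 61.5 r 0.0545 F [ 0.3  0.7 -1.3] M [-0.05 -0.02 -0.01] open 0.0229
[-1.7, -0.2, -0.0], [-1.5, -0.8, 0.0], [-1.2, -1.2, 0.0], [-0.8, -1.5, 0.0], [-0.3, -1.7, 0.0], -> -28
```

>>> play_rows(delta_pos=[[-1.7,-0.2,0],[-1.5,-0.8,0],[-1.2,-1.2,0],[-0.8,-1.5,0],[-0.3,-1.7,0]], twist=[0,0,0,0,0], gripper=[0.1,0.1,0.1,0.1,0.1])

```text
t: 12.0
tool_pos: [0.6469, 0.0513, 0.2737]
orientation: [-0.003, 0.244, 0.97, -0.003]
force: [-3.5, 4.6, -2.9]
opening: 0.0227
```

```bash
python3 -c "
from h import *
wind()"
```

```text
t 12.00 [0.6469 0.0513 0.2737] th -28.6 r 0.0562 F [-3.5  4.6 -2.9] M [1.03 0.64 0.03] open 0.0227
[0.4, -1.7, 0.0], [0.8, -1.5, 0.0], [1.2, -1.2, 0.0], [1.5, -0.8, 0.0], [1.7, -0.3, 0.0], -> -119
```

>>> play_rows(delta_pos=[[0.4,-1.7,0],[0.8,-1.5,0],[1.2,-1.2,0],[1.5,-0.8,0],[1.7,-0.3,0]], twist=[0,0,0,0,0], gripper=[0.1,0.1,0.1,0.1,0.1])

```text
t: 12.62
tool_pos: [0.568, 0.0283, 0.2726]
orientation: [-0.004, 0.244, 0.97, 0.003]
force: [14.0, 17.0, -8.7]
opening: 0.023
```

```bash
python3 -c "
from h import *
wind(20)"
```

```text
t 12.62 [0.568  0.0283 0.2726] th -120.6 r 0.0580 F [14.  17.  -8.7] M [ 3.66 -3.21 -0.11] open 0.0230
[1.9, 0.7, 0.0], [1.6, 1.0, 0.0], [1.2, 1.5, 0.0], [0.6, 1.8, 0.0], [-0.1, 1.9, 0.0], -> -221
```

```bash
sed -i 's/ax=(.5975,.0782)/ax=(.5967,.0769)/' h.py; python3 -c "
from h import *
wind(20)"
```

```text
t 12.62 [0.568  0.0283 0.2726] th -120.6 r 0.0565 F [14.  17.  -8.7] M [ 3.66 -3.21 -0.11] open 0.0230
[1.9, 0.6, 0.0], [1.6, 1.0, 0.0], [1.2, 1.5, 0.0], [0.6, 1.8, 0.0], [-0.1, 1.9, 0.0], -> -221
```

>>> play_rows(delta_pos=[[1.8,0.6,0],[1.6,1,0],[1.2,1.5,0],[0.6,1.8,0],[-0.1,1.9,0]], twist=[0,0,0,0,0], gripper=[0.1,0.1,0.1,0.1,0.1])

```text
t: 13.25
tool_pos: [0.554, 0.1105, 0.2739]
orientation: [-0.0, 0.247, 0.969, 0.001]
force: [-1.1, -3.1, -0.5]
opening: 0.0228
```

```bash
python3 -c "
from h import *
wind(20)"
```

```text
t 13.25 [0.554  0.1105 0.2739] th 141.7 r 0.0543 F [-1.1 -3.1 -0.5] M [-0.77  0.26 -0.01] open 0.0228
[-0.6, 1.8, 0.0], [-1.2, 1.5, 0.0], [-1.6, 1.0, -0.0], [-1.9, 0.3, -0.0], [-1.9, -0.3, -0.0], -> 42
```

>>> play_rows(delta_pos=[[-0.6,1.8,0],[-1.2,1.5,0],[-1.6,1,0],[-1.9,0.3,0],[-1.9,-0.3,0]], twist=[0,0,0,0,0], gripper=[0.1,0.1,0.1,0.1,0.1])

```text
t: 13.88
tool_pos: [0.6392, 0.116, 0.2731]
orientation: [-0.003, 0.246, 0.969, -0.003]
force: [-8.1, -3.4, 1.8]
opening: 0.0227
```

```bash
python3 -c "
from h import *
wind(20)"
```

```text
t 13.88 [0.6392 0.116  0.2731] th 42.6 r 0.0577 F [-8.1 -3.4  1.8] M [-0.81  1.84 -0.02] open 0.0227
[-1.6, -1.2, 0.0], [-1.3, -1.4, 0.0], [-0.7, -1.8, 0.0], [-0.0, -1.9, 0.0], [0.6, -1.8, 0.0], -> -57
```

>>> play_rows(delta_pos=[[-1.5,-1.2,0],[-1.3,-1.4,0],[-0.7,-1.8,0],[0,-1.9,0],[0.6,-1.8,0]], twist=[0,0,0,0,0], gripper=[0.1,0.1,0.1,0.1,0.1])

```text
t: 14.5
tool_pos: [0.6278, 0.0299, 0.2733]
orientation: [-0.003, 0.244, 0.97, -0.0]
force: [-2.4, 8.0, -2.4]
opening: 0.023
```

```bash
python3 -c "
from h import *
wind(15,3)"
```

```text
t 14.50 [0.6278 0.0299 0.2733] th -56.5 r 0.0563 F [-2.4  8.  -2.4] M [ 1.79  0.36 -0.05] open 0.0230
[1.0, -1.1, 0.0], [1.1, -0.9, 0.0], [1.3, -0.6, 0.0], -> -102
```

Now go to about −90°, stop, measure, and release.

>>> play_rows(delta_pos=[[1,-1,0],[1.1,-0.8,0],[0,0,0],[0,0,0]], twist=[0,0,0,0], gripper=[0.1,0.1,0.1,0.1])

```text
t: 15.0
tool_pos: [0.5975, 0.0213, 0.2731]
orientation: [-0.003, 0.246, 0.969, 0.0]
force: [0.7, 2.7, -0.6]
opening: 0.0227
```

```bash
python3 -c "
from h import *
wind(15,1)"
```

```text
t 15.00 [0.5975 0.0213 0.2731] th -89.2 r 0.0556 F [ 0.7  2.7 -0.6] M [ 0.8  -0.27  0.01] open 0.0227
[1.4, -0.5, 0.0], -> -104
```

>>> play_rows(delta_pos=[[0,0,0],[0,0,0],[0,0,-2],[0,0,-5],[0,0,-2]], twist=[0,0,0,0,0], gripper=[0.6,0.7,0.7,0.5,0])

```text
t: 15.62
tool_pos: [0.5982, 0.0199, 0.3632]
orientation: [-0.005, 0.246, 0.969, -0.002]
force: [0.3, 0.1, -0.7]
opening: 0.0255
```

```bash
python3 -c "
from h import *
plan([(.597,.2,.33),(.56,.25,.2)])
a=imaging.capture('side');b=imaging.capture('top')
cv2.imwrite('pics/m_s.png',a);cv2.imwrite('pics/m_t.png',b)
c=lambda im,x,y:cv2.resize(im[y:y+100,x:x+100],None,fx=4,fy=4,interpolation=cv2.INTER_CUBIC)
cv2.imwrite('pics/m.png',np.hstack([c(a,205,90),c(b,190,140)]))
"
```

```text
t 15.62 pos [0.5982 0.0199 0.3632] yaw 151.5 tilt 0.58 F [ 0.3  0.1 -0.7] M [ 0.   -0.    0.03] open 0.0255
[2.17, 3.95, 0.82] tw 0.0
[2.17, 3.95, 0.82] tw 0.0
[2.17, 3.95, 0.82] tw 0.0
[2.17, 3.95, 0.82] tw 0.0
[1.85, 0.9, 4.34] tw 0.0
[1.85, 0.9, 4.34] tw 0.0
[1.85, 0.9, 4.34] tw 0.0
```

View pics/m.png

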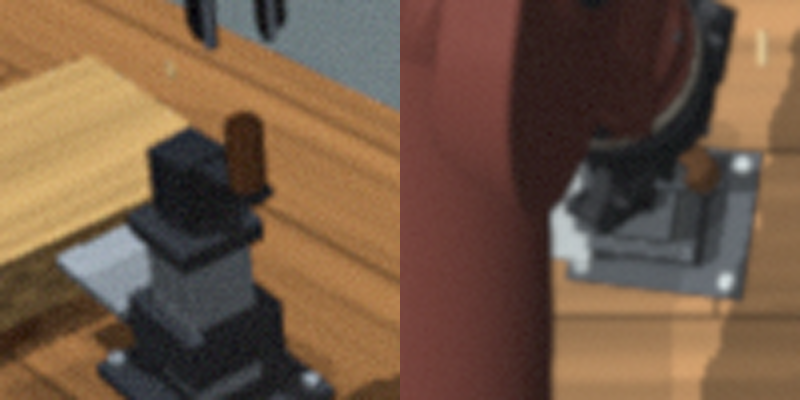

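The crank still sits down on the collar, with its grip at ~(266,128) pointing away from the stack. The toe has risen. I'll probe the stack top with closed fingertips.

>>> play_rows(delta_pos=[[2.2,4,0.8],[2.2,4,0.8],[2.2,4,0.8],[2.2,4,0.8],[1.8,1,4]], twist=[0,0,0,0,0], gripper=[0,0,0,0,0])

```text
t: 16.35
tool_pos: [0.5875, 0.2231, 0.2843]
orientation: [-0.004, 0.248, 0.969, -0.003]
force: [0.9, -0.1, -0.9]
opening: 0.0002
```

>>> play_rows(delta_pos=[[1.8,1,4],[1,0.5,4],[0,0,0],[0,0,0]], twist=[0,0,0,0], gripper=[0,0,0,0])

```text
t: 16.85
tool_pos: [0.5654, 0.2508, 0.1953]
orientation: [-0.008, 0.247, 0.969, -0.006]
force: [-0.3, -0.0, 1.2]
opening: 0.0
```

```bash
python3 -c "
from h import *
plan([(.58,.245,.155)])"
```

```text
t 16.85 pos [0.5654 0.2508 0.1953] yaw 151.4 tilt 1.07 F [-0.3 -0.   1.2] M [ 0.03 -0.03  0.03] open 0.0000
[-1.6, 0.25, 4.01] tw 0.0
```

>>> play_rows(delta_pos=[[0,0,2.5],[0,0,1.2],[0,0,0],[0,0,0.3],[0,0,0.2]], twist=[0,0,0,0,0], gripper=[0,0,0,0,0])

```text
t: 17.48
tool_pos: [0.5696, 0.2494, 0.16]
orientation: [-0.003, 0.248, 0.969, -0.003]
force: [-0.9, -0.4, 0.2]
opening: 0.0002
```

>>> play_rows(delta_pos=[[0,0,0.2]], twist=[0], gripper=[0])

```text
t: 17.6
tool_pos: [0.5699, 0.2494, 0.1584]
orientation: [-0.002, 0.248, 0.969, -0.003]
force: [-0.1, 0.3, -0.2]
opening: 0.0002
```

>>> play_rows(delta_pos=[[0,0,0.2]], twist=[0], gripper=[0])

```text
t: 17.73
tool_pos: [0.5699, 0.2494, 0.1565]
orientation: [-0.002, 0.248, 0.969, -0.003]
force: [-0.0, -0.7, -0.6]
opening: -0.0003
```

>>> play_rows(delta_pos=[[0,0,0.2],[0,0,0.2]], twist=[0,0], gripper=[0,0])

```text
t: 17.98
tool_pos: [0.5698, 0.2495, 0.1522]
orientation: [-0.002, 0.248, 0.969, -0.003]
force: [-0.2, 0.0, -0.3]
opening: -0.0001
```

>>> play_rows(delta_pos=[[0,0,0.2]], twist=[0], gripper=[0])

```text
t: 18.1
tool_pos: [0.5698, 0.2495, 0.15]
orientation: [-0.002, 0.248, 0.969, -0.003]
force: [-0.7, 0.2, -0.5]
opening: -0.0
```

>>> play_rows(delta_pos=[[0,0,0.2]], twist=[0], gripper=[0])

```text
t: 18.23
tool_pos: [0.5698, 0.2495, 0.1495]
orientation: [-0.002, 0.248, 0.969, -0.003]
force: [-9.0, -1.2, 23.2]
opening: -0.0002
```

>>> play_rows(delta_pos=[[0,0,0.2]], twist=[0], gripper=[0])

```text
t: 18.35
tool_pos: [0.5698, 0.2495, 0.1495]
orientation: [-0.002, 0.248, 0.969, -0.003]
force: [-9.1, -2.6, 18.0]
opening: 0.0
```

Stack contact is crisp at TCP z = 0.1495. I'll probe the toe the same way.

>>> play_rows(delta_pos=[[0,0,-2],[0,0,-2],[0,0,0]], twist=[0,0,0], gripper=[0,0,0])

```text
t: 18.73
tool_pos: [0.57, 0.2498, 0.1911]
orientation: [-0.002, 0.248, 0.969, -0.003]
force: [-0.2, 0.4, -0.5]
opening: 0.0003
```

```bash
python3 -c "
from h import *
plan([(.606,.172,.19)])"
```

```text
t 18.73 pos [0.57   0.2498 0.1911] yaw 151.3 tilt 0.40 F [-0.2  0.4 -0.5] M [-0.06 -0.02  0.02] open 0.0003
[-3.45, -2.54, 0.07] tw 0.0
[-3.45, -2.54, 0.07] tw 0.0
```

>>> play_rows(delta_pos=[[-2.5,-1.8,0],[-2.5,-1.8,0],[-1.9,-1.4,0],[0,0,0]], twist=[0,0,0,0], gripper=[0,0,0,0])

```text
t: 19.23
tool_pos: [0.6067, 0.171, 0.1883]
orientation: [-0.003, 0.247, 0.969, -0.004]
force: [0.1, -0.1, -0.5]
opening: 0.0004
```

```bash
python3 -c "
from h import *
plan([(.606,.172,.15)])"
```

```text
t 19.23 pos [0.6067 0.171  0.1883] yaw 151.4 tilt 0.51 F [ 0.1 -0.1 -0.5] M [0.03 0.01 0.01] open 0.0004
[0.09, 0.08, 3.83] tw 0.0
```

>>> play_rows(delta_pos=[[0,0.1,2],[0,0,1],[0,0,0],[0,0,0.2],[0,0,0.2]], twist=[0,0,0,0,0], gripper=[0,0,0,0,0])

```text
t: 19.85
tool_pos: [0.6051, 0.1741, 0.1501]
orientation: [-0.004, 0.246, 0.969, -0.004]
force: [-0.2, 0.6, 0.0]
opening: -0.0001
```

>>> play_rows(delta_pos=[[0,0,0.2]], twist=[0], gripper=[0])

```text
t: 19.98
tool_pos: [0.6052, 0.1742, 0.1484]
orientation: [-0.004, 0.246, 0.969, -0.004]
force: [-0.6, 0.5, -0.0]
opening: 0.0002
```

>>> play_rows(delta_pos=[[0,0,0.2]], twist=[0], gripper=[0])

```text
t: 20.1
tool_pos: [0.6054, 0.1743, 0.1465]
orientation: [-0.004, 0.246, 0.969, -0.004]
force: [-0.6, -0.2, 0.9]
opening: -0.0001
```

>>> play_rows(delta_pos=[[0,0,0.2]], twist=[0], gripper=[0])

```text
t: 20.23
tool_pos: [0.6054, 0.1742, 0.1445]
orientation: [-0.004, 0.246, 0.969, -0.003]
force: [-0.1, -0.3, -0.4]
opening: 0.0
```

>>> play_rows(delta_pos=[[0,0,0.2]], twist=[0], gripper=[0])

```text
t: 20.35
tool_pos: [0.6055, 0.1742, 0.143]
orientation: [-0.003, 0.246, 0.969, -0.003]
force: [-6.7, -0.9, 14.3]
opening: 0.0003
```

>>> play_rows(delta_pos=[[0,0,0.1]], twist=[0], gripper=[0])

```text
t: 20.48
tool_pos: [0.6055, 0.1742, 0.1431]
orientation: [-0.003, 0.246, 0.969, -0.003]
force: [-6.0, -1.5, 11.3]
opening: -0.0002
```

>>> play_rows(delta_pos=[[0,0,0.1]], twist=[0], gripper=[0])

```text
t: 20.6
tool_pos: [0.6055, 0.1742, 0.1431]
orientation: [-0.003, 0.246, 0.969, -0.003]
force: [-4.5, -0.6, 7.4]
opening: 0.0001
```

The toe is 6.4 mm low, which is 0.533 turn or about 192° more. I'll go back to the grip.

>>> play_rows(delta_pos=[[0,0,-5],[0,0,-6],[0,0,-6],[0,0,-3],[0,0,0]], twist=[0,0,0,0,0], gripper=[0,0,0.3,0.8,0.8])

```text
t: 21.22
tool_pos: [0.6063, 0.175, 0.3482]
orientation: [-0.004, 0.246, 0.969, -0.004]
force: [-0.3, 0.7, -0.3]
opening: 0.0542
```

```bash
python3 -c "
from h import *
plan([(.5975,.0213,.345)])"
```

```text
t 21.23 pos [0.6063 0.175  0.3482] yaw 151.5 tilt 0.59 F [-0.3  0.7 -0.3] M [-0.   -0.05 -0.01] open 0.0542
[-2.19, -4.64, 0.13] tw 0.0
[-2.19, -4.64, 0.13] tw 0.0
[-2.19, -4.64, 0.13] tw 0.0
```

>>> play_rows(delta_pos=[[-2.2,-4.6,0],[-2.2,-4.6,0],[-2,-4,0],[0,0,0]], twist=[0,0,0,0], gripper=[0.8,0.8,0.8,0.8])

```text
t: 21.72
tool_pos: [0.5988, 0.025, 0.3431]
orientation: [-0.006, 0.245, 0.969, -0.004]
force: [0.4, 0.3, 0.4]
opening: 0.0682
```

```bash
python3 -c "
from h import *
plan([(.5975,.0213,.273)])"
```

```text
t 21.73 pos [0.5988 0.025  0.3431] yaw 151.6 tilt 0.85 F [0.4 0.3 0.4] M [-0.06 -0.06 -0.  ] open 0.0682
[-0.07, -0.16, 3.51] tw 0.0
[-0.07, -0.16, 3.51] tw 0.0
```

>>> play_rows(delta_pos=[[-0.1,-0.3,2],[0,0,2.5],[0,0,2],[0,0,0.3],[0,0,0]], twist=[0,0,0,0,0], gripper=[0.8,0.8,0.8,0.8,0.8])

```text
t: 22.35
tool_pos: [0.5958, 0.0237, 0.2683]
orientation: [-0.009, 0.245, 0.97, -0.004]
force: [-0.2, 0.1, 0.5]
opening: 0.0682
```

>>> play_rows(delta_pos=[[0,0,0],[0,0,0],[0,0,0],[0,0,0]], twist=[0,0,0,0], gripper=[0.3,0.1,0.1,0.1])

```text
t: 22.85
tool_pos: [0.5967, 0.0238, 0.2704]
orientation: [-0.008, 0.245, 0.97, -0.004]
force: [1.5, 0.7, -2.5]
opening: 0.0234
```

```bash
python3 -c "
from h import *
wind(18)
a=imaging.capture('side')
cv2.imwrite('pics/n.png',cv2.resize(a[70:170,200:300],None,fx=5,fy=5,interpolation=cv2.INTER_CUBIC))"
```

```text
t 22.85 [0.5967 0.0238 0.2704] th -90.0 r 0.0531 F [ 1.5  0.7 -2.5] M [-0.07 -0.16  0.03] open 0.0234
[1.5, -0.7, 0.0], [1.7, -0.0, 0.0], [1.6, 0.5, 0.0], [1.4, 1.0, 0.0], [1.0, 1.4, -0.0], -> -180
```

View pics/n.png

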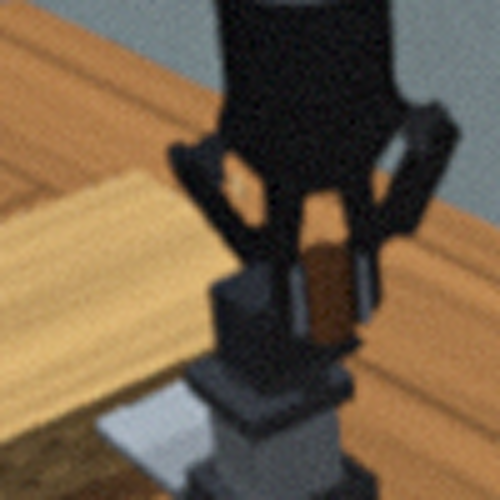

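The sleeve is held between the pads at about (266,128). Winding on.

>>> play_rows(delta_pos=[[1.5,-0.6,0],[1.7,0,0],[1.6,0.5,0],[1.4,1,0],[1,1.4,0]], twist=[0,0,0,0,0], gripper=[0.1,0.1,0.1,0.1,0.1])

```text
t: 23.52
tool_pos: [0.5441, 0.0801, 0.2706]
orientation: [-0.006, 0.246, 0.969, -0.003]
force: [8.4, -3.6, -6.8]
opening: 0.0235
```

```bash
python3 -c "
from h import *
wind(17)"
```

```text
t 23.52 [0.5441 0.0801 0.2706] th 176.5 r 0.0527 F [ 8.4 -3.6 -6.8] M [-0.79 -1.8   0.06] open 0.0235
[0.7, 1.5, -0.0], [-0.0, 1.6, -0.0], [-0.5, 1.6, -0.0], [-0.9, 1.3, -0.0], [-1.3, 1.0, -0.0], -> 92
```

>>> play_rows(delta_pos=[[0.5,1.5,0],[0,1.6,0],[-0.5,1.6,0],[-0.9,1.3,0],[0,0,0]], twist=[0,0,0,0,0], gripper=[0.1,0.1,0.1,0.1,0.1])

```text
t: 24.15
tool_pos: [0.5832, 0.1327, 0.2702]
orientation: [-0.005, 0.245, 0.969, -0.006]
force: [1.4, -6.0, -0.1]
opening: 0.0229
```

```bash
python3 -c "
from h import *
wind(13,3)"
```

```text
t 24.15 [0.5832 0.1327 0.2702] th 103.6 r 0.0574 F [ 1.4 -6.  -0.1] M [-1.57 -0.57  0.01] open 0.0229
[-1.2, 0.5, -0.0], [-1.2, 0.5, -0.0], [-1.2, 0.2, -0.0], -> 65
```

>>> play_rows(delta_pos=[[-1.2,0.4,0],[-1.1,0.3,0],[0,0,0],[0,0,0]], twist=[0,0,0,0], gripper=[0.1,0.1,0.1,0.1])

```text
t: 24.65
tool_pos: [0.6069, 0.1337, 0.2704]
orientation: [-0.008, 0.243, 0.97, -0.004]
force: [-0.6, -4.1, 0.9]
opening: 0.0229
```

```bash
python3 -c "
from h import *
wind(5,1)"
```

```text
t 24.65 [0.6069 0.1337 0.2704] th 79.8 r 0.0577 F [-0.6 -4.1  0.9] M [-1.05  0.11  0.05] open 0.0229
[-0.5, -0.1, -0.0], -> 75
```

>>> play_rows(delta_pos=[[0,0,0],[0,0,0],[0,0,-2],[0,0,-5],[0,0,-3]], twist=[0,0,0,0,0], gripper=[0.6,0.7,0.7,0.7,0.7])

```text
t: 25.28
tool_pos: [0.6066, 0.1354, 0.37]
orientation: [-0.011, 0.243, 0.97, -0.003]
force: [0.4, 0.7, -0.4]
opening: 0.0595
```

```bash
python3 -c "
from h import *
plan([(.5,-.05,.37)])"
```

```text
t 25.27 pos [0.6066 0.1354 0.37  ] yaw 151.9 tilt 1.27 F [ 0.4  0.7 -0.4] M [-0.02 -0.03  0.02] open 0.0595
[0.16, -5.34, 0.06] tw 0.0
[0.16, -5.34, 0.06] tw 0.0
[0.16, -5.34, 0.06] tw 0.0
[0.16, -5.34, 0.06] tw 0.0
```

Moving the arm aside for clear views.

>>> play_rows(delta_pos=[[0.2,-5.3,0],[0.2,-5.3,0],[0.2,-5.3,0],[0.2,-5.3,0],[0.2,-5.3,0]], twist=[0,0,0,0,0], gripper=[0.7,0.7,0.7,0.7,0.7])

```text
t: 25.9
tool_pos: [0.4715, -0.0962, 0.3748]
orientation: [-0.008, 0.24, 0.971, -0.001]
force: [1.3, -0.0, 0.4]
opening: 0.0602
```

>>> play_rows(delta_pos=[[3,-5,0],[3,-5,0],[0,0,0]], twist=[0,0,0], gripper=[0.7,0.7,0.7])

```text
t: 26.28
tool_pos: [0.3673, -0.1601, 0.3765]
orientation: [-0.007, 0.242, 0.97, -0.001]
force: [0.2, -0.3, -0.2]
opening: 0.0596
```

```bash
python3 -c "
from h import *
plan([])
a=imaging.capture('side');b=imaging.capture('top')
cv2.imwrite('pics/o_s.png',a);cv2.imwrite('pics/o_t.png',b)
cv2.imwrite('pics/o1.png',cv2.resize(a[100:180,155:280],None,fx=6,fy=6,interpolation=cv2.INTER_CUBIC))
cv2.imwrite('pics/o2.png',cv2.resize(b[130:235,180:290],None,fx=5,fy=5,interpolation=cv2.INTER_CUBIC))
"
```

```text
t 26.27 pos [ 0.3673 -0.1601  0.3765] yaw 151.9 tilt 0.76 F [ 0.2 -0.3 -0.2] M [ 0.03 -0.01  0.02] open 0.0596
```

View pics/o1.png

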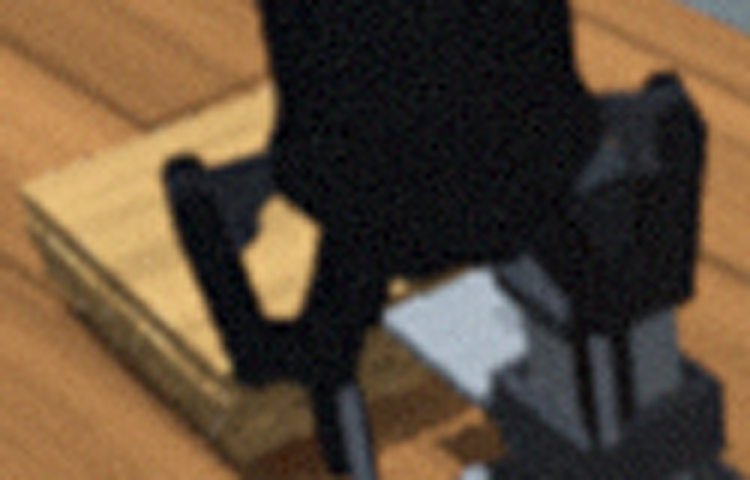

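View pics/o2.png

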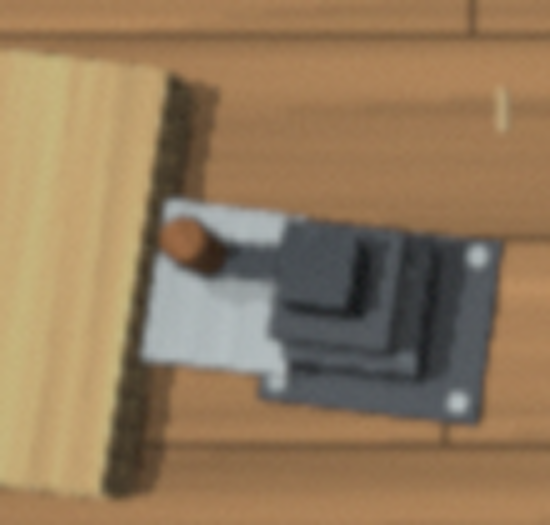

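The top view is clear: grip at ~(217,178), hub at ~(244,183), and the toe close to the stack edge. The gripper blocks the side view, so I'll move it further.

>>> play_rows(delta_pos=[[-3,-5,0],[-3,-5,0],[-3,-5,0],[-3,-5,0],[0,0,0]], twist=[0,0,0,0,0], gripper=[0.7,0.7,0.7,0.7,0.7])

```text
t: 27.0
tool_pos: [0.3908, -0.3944, 0.3734]
orientation: [-0.006, 0.234, 0.972, 0.001]
force: [0.7, 1.0, -0.7]
opening: 0.0598
```

```bash
python3 -c "
from h import *
plan([])
a=imaging.capture('side')
cv2.imwrite('pics/p_s.png',a)
cv2.imwrite('pics/p1.png',cv2.resize(a[80:180,155:280],None,fx=6,fy=6,interpolation=cv2.INTER_CUBIC))
"
```

```text
t 27.00 pos [ 0.3908 -0.3944  0.3734] yaw 152.9 tilt 0.64 F [ 0.7  1.  -0.7] M [ 0.04 -0.03 -0.05] open 0.0598
```

View pics/p1.png

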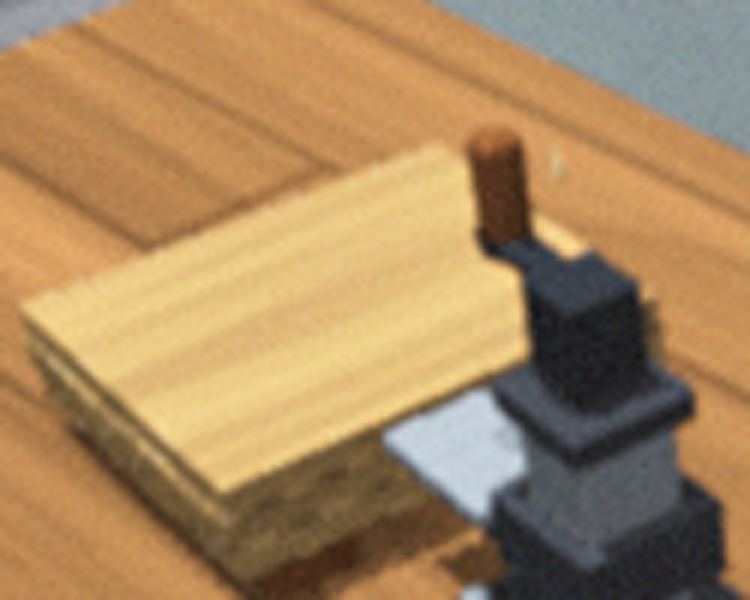

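```bash
python3 - <<'E'
from h import *
fs=lambda p:(np.array(p)+.5)/6-.5+[155,80]
ft=lambda p:(np.array(p)+.5)/5-.5+[180,130]
for n,a,b in(("hubtop",(583,286),(319,265)),("toe corner",(385,437),(142,360)),("stack near",(218,492),(104,497)),("stack right",(658,300),(170,70)),("griptop",(495,138),(186,240))):
    X,e=tri(fs(a),ft(b));print(n,X.round(4),round(e,4))
# stack top edge line in top view vs toe height: hub top expected at z .195
print(proj("side",(.5967,.0769,.195)),fs((583,286)),proj("side",(.5967,.0769,.2)))
E
```

```text
hubtop [0.599  0.0774 0.1895] 0.0026
toe corner [0.5664 0.1966 0.0728] 0.0004
stack near [0.4896 0.2142 0.0761] 0.0025
stack right [0.7306 0.1887 0.0709] 0.0017
griptop [0.6036 0.1304 0.2358] 0.0013
[251.48106815 125.73121975] [251.75 127.25] [251.27118026 123.98418627]
```

```bash
python3 -c "
from h import *
plan([]);print(robot.job_done())"
```

```text
t 27.05 pos [ 0.3909 -0.3927  0.3745] yaw 153.0 tilt 0.59 F [0.6 0.5 0.1] M [ 0.04  0.01 -0.05] open 0.0599
the job is handed in; nothing more can be done
None
```

The crank is fully down on the square head, the toe should be level with the stack within the 2.5 mm limit, and I handed the job in at about 27 s with the gripper clear of everything. The hand-in gave no verdict.

- **Fit and first wind:** The crank went on with no noticeable contact force, while the toe was about 23 mm below the stack. I then wound it about 511° by the sleeve.
- **Levelling:** I touched both surfaces with the closed fingertips. The stack read z 0.1495 m at the TCP and the toe 0.1431 m, so the toe was 6.4 mm low. I wound about 191° further to close that gap and let go. I did not touch the toe again afterwards because the crank now stands over it, so the final level rests on the turn angle and the pictures.
- **Last camera check:** The toe's outer corner came out at 72.8 mm. The stack's corners came out at 71 to 76 mm (mean about 73.5 mm), a scatter of a few mm, so this check is consistent but coarse. The toe's rise was 24.0 mm by camera and 23.4 mm by turn angle.
- **Crank seating:** The top of the grip measured 0.236 m (0.237 m expected). The hub top came out a little low, at 0.190 m against 0.195 m, which I put down to camera error. Nothing suggests it is raised.
- **Bystanders:** I never worked near the hammer, tape measure or ear defenders and felt no contact, but I did not measure their positions at the end.

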